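# Unscrew the blue lid of a pin pot and set it on the carrier plate

## Robot

A 6-joint arm with a two-finger parallel gripper is mounted at the origin on a cart in front of the work surface, level with it; the furniture and walls round the work are solid. World frame = base frame: x ahead of the robot, y to its left, z up, the work surface at z = 0. Lengths are in m, angles in rad, forces in N, time in s.
With the tool pointing down it reaches from about 0.4 to 0.825 m from the base axis. Payload 7 kg.
Tool frame: the origin (TCP) lies on the front face of the gripper's body, between the roots of the fingers; the fingertips stand 66 mm ahead of it and the grasp point (between the pads) lies 47 mm ahead of it; z points along the fingers, y is the line along which they close (so a half turn about z gives the same grasp; the last joint's range is limited). The gripper opens to 88 mm and grips with 3 to 60 N. Pads are 19 mm wide; open, the fingers measure 130 mm over their backs; the gripper's body (78 mm by 193 mm) begins 47 mm behind the grasp point.
Start: joints at [1.569, 0.359, 0.012, 0, -1.224, -0.288], TCP at [0.193, 0.647, 0.292] pointing down, gripper open.
Joint ranges: [-3.07, 3.07], [-1.43, 2.12], [-1.02, 1.25], [-3.03, 1.67], [-3.05, -0], [-3.03, 3.03]. Speed limits (rad/s): [2.39, 2.39, 3.01, 3.14, 3.14, 3.14].

## Interface

Orientations are given as [roll, pitch, yaw] about the fixed x, y, z axes, in that order (R = Rz(yaw) Ry(pitch) Rx(roll)).
In Python, from station import arm gives the robot as it stands. The module is installed in compiled form; this text tells all that it offers.
- The arm moves only by the tool move_arm, never from a script. Its argument "increments" is a list of rows, each an object of numbers: "jaw": the gripper command: -1 is shut, 1 is fully open, values between are in proportion; "dx", "dy", "dz": the shift along the tool's x, y, z in m; "twist": the turn about the tool's z in rad. A call has 1 to 12 rows; each row shifts and turns the commanded pose from where the row before left it, along the tool's axes as they then stand; what a row does not reach is not made up. A row lasts 1/12 s, in which the tool goes at most 41.7 mm and 7.16 degrees, less where a joint would pass 70% of its speed; a pose out of reach is approached as far as the arm can. A call is refused whole if a number of a shift passes 0.0417 or a number of a turn 0.125, either way. A call with a gripper value outside its range is refused whole. The fingers move at their own pace and stop on an object; "force" is the grip in N (left out, the last holds). Time passes only in rows, so rows that do not move let the fingers close. It gives the time, the measured TCP pose, the force, the opening and the grip force at its end, in the units of the state.
- arm.get_state(): the state, without advancing time (a new reading comes with each control period).
- arm.grab_frame(name): name is "scene" or "top" or "wrist"; returns the picture (420x560x3 uint8, blue, green, red); there is no depth.
- arm.camera_info(name): a dict with "K" (3x3 intrinsics, pixels), "extrinsics" (4x4, takes a point from camera to world coordinates). Camera axes: x right, y down, z forward; pixel columns grow to the right and rows downward; lengths in m; the calibration is good to about 2 mm. A picture is of the moment at which its call begins: read the wrist's pose just before it. camera_info takes no time and is no camera call; for the wrist camera it gives the pose at the moment of the call.
- arm.job_done(): hands the job in; it is judged then, once.
Trained networks look in the newest picture that a camera, given by its name, has taken for a name from the list of things; names that differ only in an ending like _2 or _b are one class to them, and where a whole thing is asked for, a point or a joint stands for the part that bears it (a point fixed in the world has none). Each returns a list of dicts, best first, with "score" (0 to 1); they miss things now and then, are a little off and sometimes report something else, mostly with a low value. They report only what shows in the picture. A call takes as long as a camera call. They do not tell look-alikes from the thing itself.
- arm.find_in(camera, name): "position" ([x, y, z] in m, in world coordinates, good to about 4 mm: the middle of the surface that is visible of it).
- arm.silhouettes(camera, name): "pixels" (420x560 bool, what is visible of it).
- arm.pinpoint(camera, name): "position" ([x, y, z] in m, in world coordinates, good to about 4 mm: a listed point, or the origin of a listed thing).
The state is a dict: "t": time; "q": joint angles; "qd": joint speeds; "joint_efforts": joint torques, N m; "eef_pos": TCP position; "ee_rot": TCP orientation; "force": force on the tool from outside, world axes, zero at the start; "moment": the same for the moment, N m; "width": finger opening in m; "gripper_force": force on a finger pad.
Only numpy, scipy, OpenCV 4.12 (cv2) and the standard library are available. Lean on these libraries where they do the work, as an engineer would, in place of code of your own. Each camera call takes 0.05 s, during which the arm holds its last target. There are 200 camera calls.

## Task

Open the pin pot that has the blue lid: unscrew the lid about a quarter turn anticlockwise (seen from above) until its thread is free, lift it straight off, and set it down gently, upright, on the flat grey carrier plate. Leave the orange lid where it is on its own pot.

Things in the scene. Friction and masses are not known exactly. Their poses are not given: they have to be found in the camera images.
- blue_lid: Blue round ribbed screw lid, 48 mm across and 34 mm high, hollow in its lower 14 mm; 0.06 kg. Origin on its axis at its underside, z up, x along the white line on its top. Screwed on the blue-banded pot at the start, its top 92 mm above the table.
- blue_pot: White pot with blue band, 72 mm high, 54 mm across, its 84 mm square base bolted down. Origin: centre of underside, z up. Closed, the lid sits 58 mm above it, same axis, 2 mm side play, lid x 0 to 10 deg anticlockwise of pot x. Coarse quick thread, turns easily: holds the lid until its x is 72 deg anticlockwise of the pot's, then free up to a stop at 130 deg. Turning it 90 deg frees it.
- carrier: Flat rectangular carrier plate with a grey top, 80 mm (its x) by 260 mm (its y), 10 mm thick, lying loose on the table; about 0.4 kg. Origin at the centre of its underside, z up.
- orange_lid: Orange round ribbed screw lid, 48 mm across and 34 mm high, hollow in its lower 14 mm; 0.06 kg. Origin on its axis at its underside, z up, x along the white line on its top. Screwed on a like pot with an orange band: a bystander.
Mind the look-alikes: they are no part of the job. Of the things that look like the blue_lid, the middle-sized one is meant.

How it is judged:
By the outcome, as a careful person would: the job done as asked, in the order asked, and still so for the second after the job is handed in, with the robot touching nothing.
It also fails if it takes over 35 s, if anything falls off the work surface, if the arm or the gripper's body presses on something with over 40 N, if the wrist force passes 120 N, or if a joint passes its speed limit or range.

## Working session

There is one attempt and no reset: what is moved stays moved. The work goes in short steps, Python scripts to look and compute and a tool call to move; the robot and the scene stay as the last step left them, time stands still between calls to the robot, and variables do not carry over. Pictures are saved under pics/ and viewed, at most 10 in all, crops included, and the job is handed in when it is done.

Besides the shell and the picture viewer there is one more tool, called after "Request:" as name(argument=value, ...) on one line, values as JSON. move_arm: Moves the arm, as the interface text tells. Its arguments: {"type":"object","properties":{"increments":{"type":"array"},"force":{"type":"number"}},"required":["increments"]}

```bash
mkdir -p pics; python3 - <<'E'
from station import arm
import cv2,numpy as np
s=arm.get_state(); print({k:np.round(v,3).tolist() for k,v in s.items()})
for c in("top","scene"):
    cv2.imwrite(f"pics/{c}0.png",arm.grab_frame(c))
    for n in("blue_lid","orange_lid","blue_pot","carrier"):
        print(c,n,[(np.round(d["position"],3).tolist(),round(d["score"],2)) for d in arm.pinpoint(c,n)])
    i=arm.camera_info(c);print(np.round(i["K"],1).tolist(),np.round(i["extrinsics"],3).tolist())
E
```

```text
{'t': 0.0, 'q': [1.569, 0.359, 0.011, -0.0, -1.224, -0.288], 'qd': [0.001, -0.002, -0.001, -0.001, -0.001, -0.0], 'joint_efforts': [0.0, -58.272, 29.305, 6.997, 0.007, -0.0], 'eef_pos': [0.193, 0.646, 0.291], 'ee_rot': [3.14, -0.0, -0.29], 'force': [-0.087, -0.465, -0.242], 'moment': [-0.078, -0.026, -0.027], 'gripper_force': 0.0, 'width': 0.088}
top blue_lid [([0.45, -0.355, -0.001], 0.67), ([0.528, -0.236, 0.058], 0.64), ([0.34, -0.466, -0.005], 0.56)]
top orange_lid [([0.554, -0.406, 0.054], 0.77)]
top blue_pot [([0.533, -0.239, 0.002], 0.85)]
top carrier [([0.352, -0.274, 0.001], 0.68), ([0.531, -0.238, -0.001], 0.27)]
[[438.9, 0.0, 282.6], [0.0, 438.9, 211.1], [0.0, 0.0, 1.0]] [[0.015, -0.982, 0.186, 0.305], [-1.0, -0.013, 0.013, -0.364], [-0.01, -0.187, -0.982, 0.882], [0.0, 0.0, 0.0, 1.0]]
scene blue_lid [([0.447, -0.348, 0.001], 0.77), ([0.529, -0.234, 0.056], 0.7), ([0.341, -0.468, -0.004], 0.62)]
scene orange_lid []
scene blue_pot [([0.528, -0.234, 0.001], 0.82)]
scene carrier [([0.351, -0.273, 0.002], 0.79)]
[[505.5, 0.0, 273.0], [0.0, 505.5, 210.3], [0.0, 0.0, 1.0]] [[0.581, -0.453, 0.676, -0.129], [-0.814, -0.317, 0.487, -0.755], [-0.006, -0.833, -0.553, 0.538], [0.0, 0.0, 0.0, 1.0]]
```

View pics/top0.png

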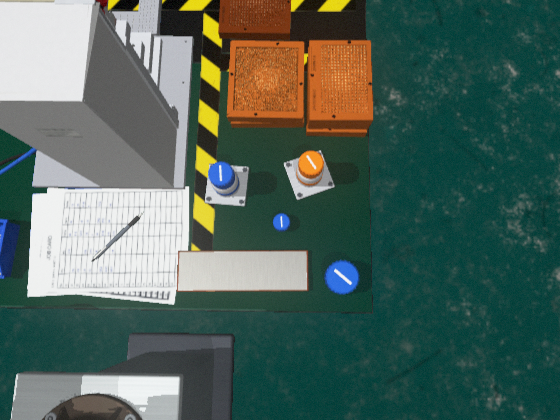

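View pics/scene0.png

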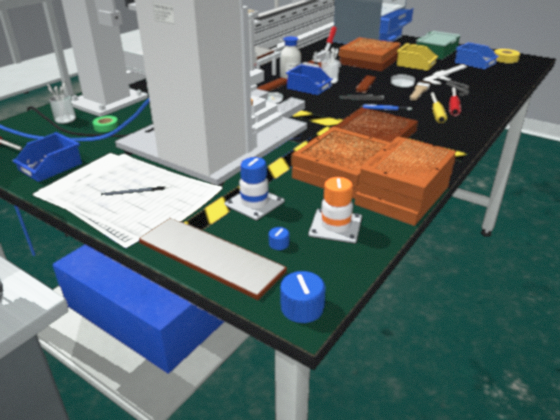

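Blue-lid candidates in the top picture are the one on the blue-banded pot (222,178), a small loose one (281,222) and a large loose one (342,277). I choose the one on the pot at (222,178), which is the middle size. The carrier spans (178–308, 250–292). A tall machine column stands left of the pot (right foot edge about x=190), with orange boxes beyond it (228–372, 40–135).

```bash
cat > h.py <<'E'
from station import arm
import cv2,numpy as np
def ray(c,u,v,z,info=None):
    i=info or arm.camera_info(c);K=np.array(i["K"]);T=np.array(i["extrinsics"])
    d=T[:3,:3]@np.linalg.inv(K)@[u,v,1];return T[:3,3]+d*(z-T[2,3])/d[2]
def st(): 
    s=arm.get_state(); print({k:np.round(s[k],3).tolist() for k in("t","q","eef_pos","ee_rot","force","width","gripper_force")})
E
python3 - <<'E'
from h import *
print("scene")
for n,u,v,z in[("col near",215,178,.02),("col left",150,145,.02),("col right",253,160,.02),("base near",207,183,.0),("base right",312,125,.0),("base left",118,140,0),("othercol",105,108,0),("box top front",366,168,0.07),("carr corner",140,240,.01),("",178,222,.01),("",284,270,.01),("",265,295,.01)]:
    print(n,ray("scene",u,v,z).round(3))
print("top")
for n,u,v,z in[("colbot R",178,183,.02),("col bot L",78,185,.02),("base R",190,187,.0),("base UR",193,38,.0),("box1",228,125,0),("box1",305,127,0),("carrier",178,251,.01),("",307,251,.01),("",307,291,.01),("",178,291,.01),("line a",219,166,.092),("line b",221,181,.092),("lid c",220.5,173.5,.092)]:
    print(n,ray("top",u,v,z).round(3))
t=cv2.imread("pics/top0.png")[120:320,150:380];s=cv2.imread("pics/scene0.png")[130:330,180:360]
a=cv2.resize(t,None,fx=2,fy=2,interpolation=2);b=cv2.resize(s,None,fx=1.8,fy=2,interpolation=2)
cv2.imwrite("pics/crop.png",np.hstack([a,b]))
m=[d for d in arm.silhouettes("top","carrier")][0]["pixels"].astype(np.uint8)
print(cv2.boxPoints(cv2.minAreaRect(cv2.findNonZero(m))))
E
```

```text
scene
col near [ 0.534 -0.131  0.02 ]
col left [0.563 0.093 0.02 ]
col right [ 0.641 -0.147  0.02 ]
base near [ 0.534 -0.107  0.   ]
base right [ 0.91  -0.132  0.   ]
base left [0.564 0.21  0.   ]
othercol [0.679 0.402 0.   ]
box top front [ 0.664 -0.403  0.07 ]
carr corner [ 0.308 -0.154  0.01 ]
 [ 0.385 -0.17   0.01 ]
 [ 0.386 -0.405  0.01 ]
 [ 0.322 -0.414  0.01 ]
top
colbot R [ 0.524 -0.14   0.02 ]
col bot L [0.517 0.064 0.02 ]
base R [ 0.521 -0.16   0.   ]
base UR [ 0.861 -0.148  0.   ]
box1 [ 0.657 -0.234  0.   ]
box1 [ 0.655 -0.398  0.   ]
carrier [ 0.387 -0.145  0.01 ]
 [ 0.39  -0.403  0.01 ]
 [ 0.312 -0.403  0.01 ]
 [ 0.308 -0.15   0.01 ]
line a [ 0.539 -0.234  0.092]
line b [ 0.51  -0.238  0.092]
lid c [ 0.525 -0.237  0.092]
[[177. 250.]
 [308. 250.]
 [308. 292.]
 [177. 292.]]
```

View pics/crop.png

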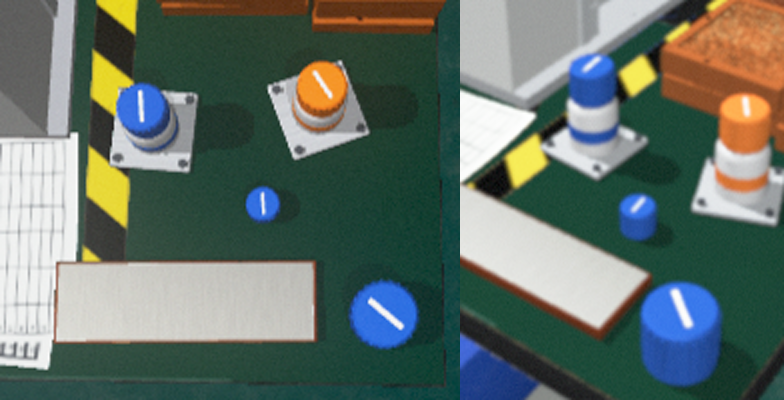

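The crop confirms it: the medium-sized blue lid on the blue-banded pot at crop (143,108), with small and large look-alikes at (263,203) and (384,314). I go around the front of the machine column before turning the wrist.

Request:
move_arm(increments=[{"dx": 0.0237, "dy": 0.031, "jaw": 1}, {"dx": 0.0237, "dy": 0.031}, {"dx": 0.0237, "dy": 0.031}, {"dx": 0.0237, "dy": 0.031}, {"dx": 0.0237, "dy": 0.031}, {"dx": 0.0237, "dy": 0.031}, {"dx": 0.0237, "dy": 0.031}, {"dx": 0.0237, "dy": 0.031}, {"dx": 0.0237, "dy": 0.031}, {"dx": 0.0237, "dy": 0.031}, {"dx": 0.0237, "dy": 0.031}, {"dx": 0.0237, "dy": 0.031}])

```text
$.increments[0]: bad value
```

```bash
python3 - <<'E'
from h import *
st()
i=arm.camera_info("top");K=np.array(i["K"]);T=np.linalg.inv(i["extrinsics"])
for x,y in((.525,-.138),(.525,.065),(.645,-.14)):
  for h in(.2,.3,.4,.5):
    p=K@(T@[x,y,h,1])[:3];print(x,y,h,(p[:2]/p[2]).round())
cv2.imwrite("pics/s1.png",np.hstack([arm.grab_frame("scene")[:,:400],arm.grab_frame("top")[:,:400]]))
E
```

```text
{'t': 0.55, 'q': [1.569, 0.359, 0.012, -0.0, -1.224, -0.288], 'eef_pos': [0.193, 0.647, 0.292], 'ee_rot': [3.142, 0.0, -0.29], 'force': [-0.319, 0.785, -0.398], 'width': 0.088, 'gripper_force': 0.0}
0.525 -0.138 0.2 [150. 155.]
0.525 -0.138 0.3 [128. 133.]
0.525 -0.138 0.4 [ 98. 102.]
0.525 -0.138 0.5 [54. 57.]
0.525 0.065 0.2 [ 26. 153.]
0.525 0.065 0.3 [-15. 131.]
0.525 0.065 0.4 [-72. 100.]
0.525 0.065 0.5 [-156.   55.]
0.645 -0.14 0.2 [156.  86.]
0.645 -0.14 0.3 [136.  54.]
0.645 -0.14 0.4 [109.  11.]
0.645 -0.14 0.5 [ 69. -53.]
```

View pics/s1.png

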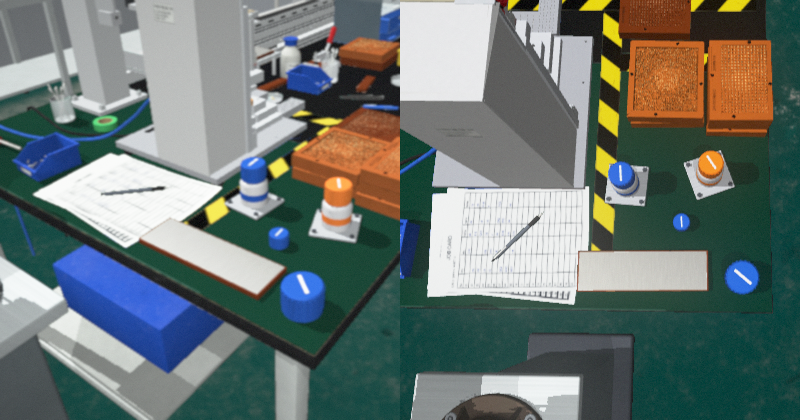

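Column top corner sits at about (85,101) in the top view, so the column is about 0.42 m tall. The scene is unchanged because the move was refused. I resend it with full rows.

Request:
move_arm(increments=[{"dx": 0.0237, "dy": 0.031, "dz": 0, "twist": 0, "jaw": 1}, {"dx": 0.0237, "dy": 0.031, "dz": 0, "twist": 0, "jaw": 1}, {"dx": 0.0237, "dy": 0.031, "dz": 0, "twist": 0, "jaw": 1}, {"dx": 0.0237, "dy": 0.031, "dz": 0, "twist": 0, "jaw": 1}, {"dx": 0.0237, "dy": 0.031, "dz": 0, "twist": 0, "jaw": 1}, {"dx": 0.0237, "dy": 0.031, "dz": 0, "twist": 0, "jaw": 1}, {"dx": 0.0237, "dy": 0.031, "dz": 0, "twist": 0, "jaw": 1}, {"dx": 0.0237, "dy": 0.031, "dz": 0, "twist": 0, "jaw": 1}, {"dx": 0.0237, "dy": 0.031, "dz": 0, "twist": 0, "jaw": 1}, {"dx": 0.0237, "dy": 0.031, "dz": 0, "twist": 0, "jaw": 1}, {"dx": 0.0237, "dy": 0.031, "dz": 0, "twist": 0, "jaw": 1}, {"dx": 0.0237, "dy": 0.031, "dz": 0, "twist": 0, "jaw": 1}])

```text
t: 1.65
eef_pos: [0.3592, 0.2073, 0.2926]
ee_rot: [-3.14, -0.0, -0.289]
force: [1.7, 0.4, 0.9]
width: 0.0876
gripper_force: 0.0
```

Request:
move_arm(increments=[{"dx": 0.022, "dy": 0.034, "dz": 0, "twist": 0, "jaw": 1}, {"dx": 0.022, "dy": 0.034, "dz": 0, "twist": 0, "jaw": 1}, {"dx": 0.02, "dy": 0.034, "dz": 0, "twist": 0, "jaw": 1}, {"dx": 0.02, "dy": 0.034, "dz": 0, "twist": 0, "jaw": 1}])

```text
t: 1.98
eef_pos: [0.4007, 0.0529, 0.2927]
ee_rot: [-3.14, -0.001, -0.289]
force: [1.3, 0.3, 0.4]
width: 0.0877
gripper_force: 0.0
```

```bash
python3 - <<'E'
from h import *
cv2.imwrite("pics/s2.png",np.hstack([arm.grab_frame("scene")[:,:400],arm.grab_frame("top")[:,:400]]));st()
E
```

```text
{'t': 2.083, 'q': [0.619, -0.111, -0.538, 0.0, -1.144, 0.655], 'eef_pos': [0.401, 0.05, 0.292], 'ee_rot': [3.141, -0.0, -0.296], 'force': [0.41, 0.528, -0.096], 'width': 0.088, 'gripper_force': 0.0}
```

View pics/s2.png

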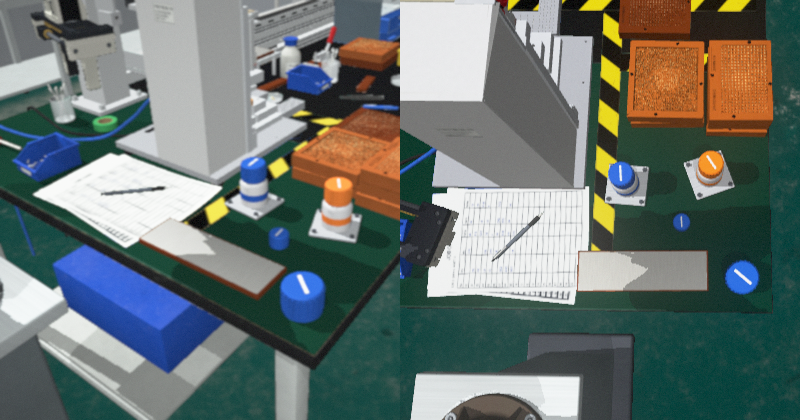

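Request:
move_arm(increments=[{"dx": 0.0107, "dy": 0.036, "dz": 0, "twist": 0, "jaw": 1}, {"dx": 0.0107, "dy": 0.036, "dz": 0, "twist": 0, "jaw": 1}, {"dx": 0.0107, "dy": 0.036, "dz": 0, "twist": 0, "jaw": 1}, {"dx": 0.0107, "dy": 0.036, "dz": 0, "twist": 0, "jaw": 1}, {"dx": 0.002, "dy": 0.041, "dz": 0, "twist": 0, "jaw": 1}, {"dx": 0.002, "dy": 0.041, "dz": 0, "twist": 0, "jaw": 1}, {"dx": 0.002, "dy": 0.041, "dz": 0, "twist": 0, "jaw": 1}, {"dx": 0.002, "dy": 0.041, "dz": 0, "twist": 0, "jaw": 1}, {"dx": 0, "dy": 0, "dz": 0, "twist": 0.12, "jaw": 1}, {"dx": 0, "dy": 0, "dz": 0, "twist": 0.12, "jaw": 1}, {"dx": 0, "dy": 0, "dz": 0, "twist": 0.12, "jaw": 1}, {"dx": 0, "dy": 0, "dz": 0, "twist": 0.12, "jaw": 1}])

```text
t: 3.08
eef_pos: [0.3613, -0.2552, 0.2922]
ee_rot: [-3.141, -0.0, -0.777]
force: [0.3, -0.2, -0.1]
width: 0.0874
gripper_force: 0.0
```

Request:
move_arm(increments=[{"dx": 0, "dy": 0, "dz": 0, "twist": 0.12, "jaw": 1}, {"dx": 0, "dy": 0, "dz": 0, "twist": 0.12, "jaw": 1}, {"dx": 0, "dy": 0, "dz": 0, "twist": 0.12, "jaw": 1}, {"dx": 0, "dy": 0, "dz": 0, "twist": 0.12, "jaw": 1}, {"dx": 0, "dy": 0, "dz": 0, "twist": 0.12, "jaw": 1}, {"dx": 0, "dy": 0, "dz": 0, "twist": 0.12, "jaw": 1}, {"dx": 0, "dy": 0, "dz": 0, "twist": 0.12, "jaw": 1}, {"dx": 0, "dy": 0, "dz": 0, "twist": 0.12, "jaw": 1}, {"dx": 0, "dy": 0, "dz": 0, "twist": 0.12, "jaw": 1}, {"dx": 0, "dy": 0, "dz": 0, "twist": 0.12, "jaw": 1}, {"dx": 0, "dy": 0, "dz": 0, "twist": 0.12, "jaw": 1}, {"dx": 0, "dy": 0, "dz": 0, "twist": 0.12, "jaw": 1}])

```text
t: 4.08
eef_pos: [0.3617, -0.2546, 0.2923]
ee_rot: [-3.141, 0.0, -2.215]
force: [0.0, -0.3, -0.1]
width: 0.0877
gripper_force: 0.0
```

```bash
python3 - <<'E'
from h import *
st();i=arm.camera_info("wrist");w=arm.grab_frame("wrist");t=arm.grab_frame("top")
print(np.round(i["K"],1).tolist(),np.round(i["extrinsics"],3).tolist())
for n in("blue_lid",):print([(np.round(d["position"],3).tolist(),round(d["score"],2)) for d in arm.pinpoint("wrist",n)])
cv2.imwrite("pics/s3.png",np.hstack([w,t])[:, ::1] if 0 else cv2.resize(np.hstack([w,t]),(800,300)))
cv2.imwrite("pics/w3.png",w)
E
```

```text
{'t': 4.083, 'q': [-0.165, -0.037, -0.471, -0.0, -1.136, -0.48], 'eef_pos': [0.362, -0.255, 0.292], 'ee_rot': [-3.141, 0.0, -2.215], 'force': [0.033, -0.302, -0.123], 'width': 0.088, 'gripper_force': 0.0}
[[297.4, 0.0, 279.3], [0.0, 297.4, 208.0], [0.0, 0.0, 1.0]] [[-0.799, 0.583, 0.15, 0.322], [0.602, 0.773, 0.2, -0.309], [0.0, 0.25, -0.968, 0.386], [0.0, 0.0, 0.0, 1.0]]
[([0.451, -0.347, -0.001], 0.89), ([0.34, -0.464, -0.004], 0.58), ([0.524, -0.235, 0.058], 0.54)]
```

View pics/s3.png

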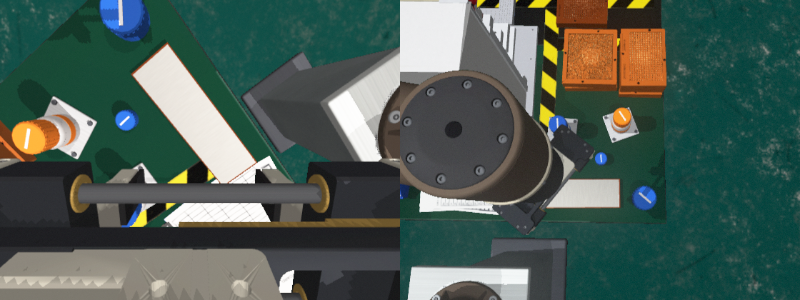

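Wrist view shows the fingers at about (120,200) and (280,190), clear of everything. The top view shows the arm beside the column without contact. Next I finish the twist and go above the lid.

Request:
move_arm(increments=[{"dx": 0, "dy": 0, "dz": 0, "twist": 0.1, "jaw": 1}, {"dx": 0, "dy": 0, "dz": 0, "twist": 0.1, "jaw": 1}, {"dx": 0, "dy": 0, "dz": 0, "twist": 0.1, "jaw": 1}, {"dx": 0, "dy": 0, "dz": 0, "twist": 0.1, "jaw": 1}, {"dx": -0.0305, "dy": -0.0133, "dz": 0, "twist": 0, "jaw": 1}, {"dx": -0.0305, "dy": -0.0133, "dz": 0, "twist": 0, "jaw": 1}, {"dx": -0.0305, "dy": -0.0133, "dz": 0.015, "twist": 0, "jaw": 1}, {"dx": -0.0305, "dy": -0.0133, "dz": 0.02, "twist": 0, "jaw": 1}, {"dx": -0.0305, "dy": -0.0133, "dz": 0.02, "twist": 0, "jaw": 1}, {"dx": 0, "dy": 0, "dz": 0.03, "twist": 0, "jaw": 1}, {"dx": 0, "dy": 0, "dz": 0, "twist": 0, "jaw": 1}])

```text
t: 5.15
eef_pos: [0.5254, -0.2336, 0.201]
ee_rot: [3.135, -0.006, -2.605]
force: [-2.3, 0.0, -1.4]
width: 0.0878
gripper_force: 0.0
```

```bash
python3 - <<'E'
from h import *
st();i=arm.camera_info("wrist");w=arm.grab_frame("wrist")
for n in("blue_lid","blue_pot"):print(n,[(np.round(d["position"],3).tolist(),round(d["score"],2)) for d in arm.pinpoint("wrist",n)])
K=np.array(i["K"]);T=np.linalg.inv(i["extrinsics"])
for c in((.527,-.236,(0,255,0)),):
  pts=[]
  for a in np.linspace(0,6.28,60):
    p=K@(T@[c[0]+.024*np.cos(a),c[1]+.024*np.sin(a),.092,1])[:3];pts.append(p[:2]/p[2])
  cv2.polylines(w,[np.int32(pts)],True,c[2],1)
cv2.imwrite("pics/w4.png",w)
E
```

```text
{'t': 5.15, 'q': [-0.079, 0.276, -0.329, -0.002, -0.974, -0.954], 'eef_pos': [0.525, -0.234, 0.201], 'ee_rot': [3.135, -0.006, -2.605], 'force': [-2.323, 0.004, -1.408], 'width': 0.088, 'gripper_force': 0.0}
blue_lid [([0.45, -0.345, -0.002], 0.66), ([0.526, -0.236, 0.056], 0.57)]
blue_pot [([0.531, -0.234, 0.0], 0.89)]
```

View pics/w4.png

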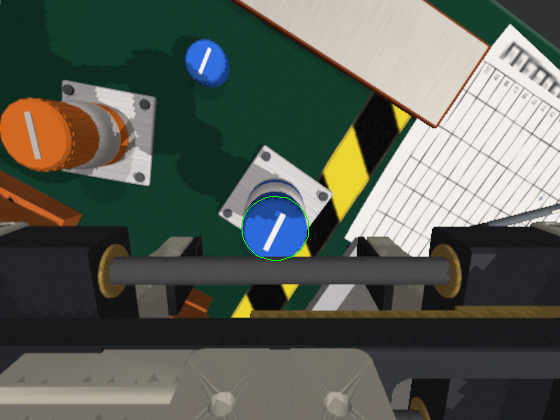

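The green circle projected at (0.527,−0.236,0.092) fits the lid top at pixel (275,228), and it sits between the fingers at (175,270) and (390,265). Next I descend and close.

Request:
move_arm(increments=[{"dx": 0, "dy": -0.0025, "dz": 0.02, "twist": 0, "jaw": 1}, {"dx": 0, "dy": 0, "dz": 0.025, "twist": 0, "jaw": 1}, {"dx": 0, "dy": 0, "dz": 0.018, "twist": 0, "jaw": 1}, {"dx": 0, "dy": 0, "dz": 0.008, "twist": 0, "jaw": 1}, {"dx": 0, "dy": 0, "dz": 0, "twist": 0, "jaw": 1}, {"dx": 0, "dy": 0, "dz": 0, "twist": 0, "jaw": -1}, {"dx": 0, "dy": 0, "dz": 0, "twist": 0, "jaw": -1}, {"dx": 0, "dy": 0, "dz": 0, "twist": 0, "jaw": -1}, {"dx": 0, "dy": 0, "dz": 0, "twist": 0, "jaw": -1}, {"dx": 0, "dy": 0, "dz": 0, "twist": 0, "jaw": -1}, {"dx": 0, "dy": 0, "dz": 0, "twist": 0, "jaw": -1}], force=25)

```text
t: 6.22
eef_pos: [0.528, -0.2371, 0.1366]
ee_rot: [-3.141, 0.001, -2.61]
force: [0.3, 0.2, 0.5]
width: 0.0534
gripper_force: 0.0
```

Request:
move_arm(increments=[{"dx": 0, "dy": 0, "dz": 0.006, "twist": 0, "jaw": 0.3}, {"dx": 0, "dy": 0, "dz": 0, "twist": 0, "jaw": -1}, {"dx": 0, "dy": 0, "dz": 0, "twist": 0, "jaw": -1}, {"dx": 0, "dy": 0, "dz": 0, "twist": 0, "jaw": -1}, {"dx": 0, "dy": 0, "dz": 0, "twist": 0, "jaw": -1}, {"dx": 0, "dy": 0, "dz": 0, "twist": 0, "jaw": -1}], force=25)

```text
t: 6.72
eef_pos: [0.5279, -0.2371, 0.1301]
ee_rot: [3.141, -0.0, -2.61]
force: [-0.3, 0.3, 0.1]
width: 0.047
gripper_force: 25.0
```

Request:
move_arm(increments=[{"dx": 0, "dy": 0, "dz": 0, "twist": -0.06, "jaw": -1}, {"dx": 0, "dy": 0, "dz": 0, "twist": -0.1, "jaw": -1}, {"dx": 0, "dy": 0, "dz": 0, "twist": -0.1, "jaw": -1}, {"dx": 0, "dy": 0, "dz": 0, "twist": -0.1, "jaw": -1}, {"dx": 0, "dy": 0, "dz": 0, "twist": -0.1, "jaw": -1}, {"dx": 0, "dy": 0, "dz": 0, "twist": -0.1, "jaw": -1}])

```text
t: 7.22
eef_pos: [0.5278, -0.2371, 0.1302]
ee_rot: [3.142, 0.0, -2.045]
force: [0.0, -0.5, -1.2]
width: 0.047
gripper_force: 25.0
```

```bash
python3 - <<'E'
from h import *
s=arm.get_state();print(s["force"],s["moment"],s["eef_pos"],s["gripper_force"])
E
```

```text
[ 0.01032392 -0.50884263 -1.24402649] [ 0.0604537  -0.08221593  0.00942912] [ 0.52784851 -0.23708324  0.1301789 ] 24.997011076266062
```

Request:
move_arm(increments=[{"dx": 0, "dy": 0, "dz": 0, "twist": -0.1, "jaw": -1}, {"dx": 0, "dy": 0, "dz": 0, "twist": -0.1, "jaw": -1}, {"dx": 0, "dy": 0, "dz": 0, "twist": -0.1, "jaw": -1}, {"dx": 0, "dy": 0, "dz": 0, "twist": -0.1, "jaw": -1}, {"dx": 0, "dy": 0, "dz": 0, "twist": -0.1, "jaw": -1}, {"dx": 0, "dy": 0, "dz": 0, "twist": -0.1, "jaw": -1}, {"dx": 0, "dy": 0, "dz": 0, "twist": -0.1, "jaw": -1}, {"dx": 0, "dy": 0, "dz": 0, "twist": -0.1, "jaw": -1}, {"dx": 0, "dy": 0, "dz": 0, "twist": -0.1, "jaw": -1}, {"dx": 0, "dy": 0, "dz": 0, "twist": -0.05, "jaw": -1}, {"dx": 0, "dy": 0, "dz": 0, "twist": 0, "jaw": -1}])

```text
t: 8.13
eef_pos: [0.5279, -0.2371, 0.1302]
ee_rot: [-3.142, -0.0, -1.098]
force: [0.2, 0.1, -0.6]
width: 0.0465
gripper_force: 25.0
```

```bash
python3 - <<'E'
from h import *
st();w=arm.grab_frame("wrist");cv2.imwrite("pics/w5.png",w)
E
```

```text
{'t': 8.133, 'q': [-0.084, 0.357, -0.404, -0.0, -0.81, 0.558], 'eef_pos': [0.528, -0.237, 0.13], 'ee_rot': [-3.142, -0.0, -1.098], 'force': [0.216, 0.108, -0.564], 'width': 0.047, 'gripper_force': 24.999}
```

View pics/w5.png

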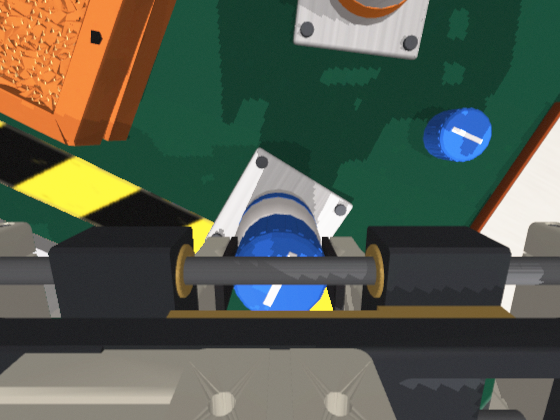

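The white line at (275,295) keeps the same angle relative to the gripper as before, so the lid turned with it by about 87°. Next I lift gently.

Request:
move_arm(increments=[{"dx": 0, "dy": 0, "dz": -0.003, "twist": 0, "jaw": -1}, {"dx": 0, "dy": 0, "dz": -0.005, "twist": 0, "jaw": -1}, {"dx": 0, "dy": 0, "dz": -0.006, "twist": 0, "jaw": -1}, {"dx": 0, "dy": 0, "dz": -0.006, "twist": 0, "jaw": -1}])

```text
t: 8.52
eef_pos: [0.5279, -0.2371, 0.1509]
ee_rot: [3.142, -0.0, -1.1]
force: [-0.0, 0.5, -0.5]
width: 0.0472
gripper_force: 25.0
```

Request:
move_arm(increments=[{"dx": 0, "dy": 0, "dz": -0.02, "twist": 0, "jaw": -1}, {"dx": 0, "dy": 0, "dz": -0.025, "twist": 0, "jaw": -1}, {"dx": -0.0047, "dy": 0.0176, "dz": -0.005, "twist": 0, "jaw": -1}, {"dx": -0.0094, "dy": 0.0352, "dz": 0, "twist": 0, "jaw": -1}, {"dx": -0.0094, "dy": 0.0352, "dz": 0, "twist": 0, "jaw": -1}, {"dx": -0.0094, "dy": 0.0352, "dz": 0, "twist": 0, "jaw": -1}, {"dx": -0.0094, "dy": 0.0352, "dz": 0, "twist": 0, "jaw": -1}, {"dx": -0.0047, "dy": 0.0176, "dz": 0, "twist": 0, "jaw": -1}, {"dx": 0, "dy": 0, "dz": 0.03, "twist": 0, "jaw": -1}, {"dx": 0, "dy": 0, "dz": 0.03, "twist": 0, "jaw": -1}, {"dx": 0, "dy": 0, "dz": 0.02, "twist": 0, "jaw": -1}, {"dx": 0, "dy": 0, "dz": 0, "twist": 0, "jaw": -1}])

```text
t: 9.52
eef_pos: [0.3477, -0.2745, 0.1176]
ee_rot: [3.138, 0.004, -1.101]
force: [-0.3, 0.2, -1.2]
width: 0.0472
gripper_force: 25.0
```

```bash
python3 - <<'E'
from h import *
st();cv2.imwrite("pics/s6.png",arm.grab_frame("scene")[60:380,60:460])
E
```

```text
{'t': 9.517, 'q': [-0.221, 0.183, -0.707, -0.001, -0.686, 0.691], 'eef_pos': [0.348, -0.275, 0.118], 'ee_rot': [3.138, 0.004, -1.101], 'force': [-0.262, 0.243, -1.245], 'width': 0.047, 'gripper_force': 25.0}
```

View pics/s6.png

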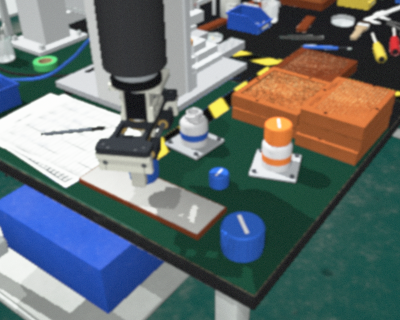

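The pot at crop (193,135) is open and the lid hangs upright over the carrier at about (148,170). Next I lower it gently.

Request:
move_arm(increments=[{"dx": 0, "dy": 0, "dz": 0.012, "twist": 0, "jaw": -1}, {"dx": 0, "dy": 0, "dz": 0.01, "twist": 0, "jaw": -1}, {"dx": 0, "dy": 0, "dz": 0.006, "twist": 0, "jaw": -1}, {"dx": 0, "dy": 0, "dz": 0.003, "twist": 0, "jaw": -1}, {"dx": 0, "dy": 0, "dz": 0.001, "twist": 0, "jaw": -1}, {"dx": 0, "dy": 0, "dz": 0, "twist": 0, "jaw": -1}, {"dx": 0, "dy": 0, "dz": 0, "twist": 0, "jaw": -1}])

```text
t: 10.15
eef_pos: [0.3502, -0.2752, 0.0888]
ee_rot: [-3.141, -0.001, -1.1]
force: [-0.3, 0.3, -0.4]
width: 0.0469
gripper_force: 25.0
```

Request:
move_arm(increments=[{"dx": 0, "dy": 0, "dz": 0.002, "twist": 0, "jaw": -1}, {"dx": 0, "dy": 0, "dz": 0.0015, "twist": 0, "jaw": -1}, {"dx": 0, "dy": 0, "dz": 0.001, "twist": 0, "jaw": -1}, {"dx": 0, "dy": 0, "dz": 0.001, "twist": 0, "jaw": -1}, {"dx": 0, "dy": 0, "dz": 0, "twist": 0, "jaw": -1}, {"dx": 0, "dy": 0, "dz": 0, "twist": 0, "jaw": -1}])

```text
t: 10.65
eef_pos: [0.3496, -0.275, 0.0826]
ee_rot: [3.141, 0.0, -1.1]
force: [0.7, -0.6, -1.3]
width: 0.0468
gripper_force: 25.0
```

Request:
move_arm(increments=[{"dx": 0, "dy": 0, "dz": 0.0005, "twist": 0, "jaw": -1}, {"dx": 0, "dy": 0, "dz": 0.0005, "twist": 0, "jaw": -1}, {"dx": 0, "dy": 0, "dz": 0, "twist": 0, "jaw": -1}])

```text
t: 10.9
eef_pos: [0.3497, -0.275, 0.0816]
ee_rot: [3.142, 0.0, -1.1]
force: [0.6, 0.0, -0.7]
width: 0.047
gripper_force: 25.0
```

Request:
move_arm(increments=[{"dx": 0, "dy": 0, "dz": 0.0005, "twist": 0, "jaw": -1}, {"dx": 0, "dy": 0, "dz": 0.0005, "twist": 0, "jaw": -1}, {"dx": 0, "dy": 0, "dz": 0, "twist": 0, "jaw": -1}])

```text
t: 11.15
eef_pos: [0.3497, -0.2751, 0.0814]
ee_rot: [3.142, -0.0, -1.099]
force: [-3.7, 2.9, 13.3]
width: 0.0471
gripper_force: 25.0
```

Contact at 13 N. I ease off 0.5 mm and open gradually.

Request:
move_arm(increments=[{"dx": 0, "dy": 0, "dz": -0.0005, "twist": 0, "jaw": -1}, {"dx": 0, "dy": 0, "dz": 0, "twist": 0, "jaw": 0.12}, {"dx": 0, "dy": 0, "dz": 0, "twist": 0, "jaw": 0.2}, {"dx": 0, "dy": 0, "dz": 0, "twist": 0, "jaw": 0.4}, {"dx": 0, "dy": 0, "dz": 0, "twist": 0, "jaw": 0.7}, {"dx": 0, "dy": 0, "dz": 0, "twist": 0, "jaw": 0.7}, {"dx": 0, "dy": 0, "dz": 0, "twist": 0, "jaw": 0.7}], force=5)

```text
t: 11.73
eef_pos: [0.3497, -0.2751, 0.0811]
ee_rot: [3.142, 0.0, -1.1]
force: [-0.4, -0.2, -0.7]
width: 0.072
gripper_force: 0.0
```

Request:
move_arm(increments=[{"dx": 0, "dy": 0, "dz": -0.005, "twist": 0, "jaw": 0.7}, {"dx": 0, "dy": 0, "dz": -0.015, "twist": 0, "jaw": 0.7}, {"dx": 0, "dy": 0, "dz": -0.03, "twist": 0, "jaw": 0.7}, {"dx": 0, "dy": 0, "dz": -0.03, "twist": 0, "jaw": 0.7}, {"dx": 0, "dy": 0, "dz": -0.03, "twist": 0, "jaw": 0.7}, {"dx": 0, "dy": 0, "dz": -0.02, "twist": 0, "jaw": 0.7}, {"dx": 0, "dy": 0, "dz": 0, "twist": 0, "jaw": 0.7}, {"dx": 0, "dy": 0, "dz": 0, "twist": 0, "jaw": 0.7}])

```text
t: 12.4
eef_pos: [0.3502, -0.2752, 0.2126]
ee_rot: [-3.139, -0.002, -1.1]
force: [0.3, -0.2, -1.6]
width: 0.0745
gripper_force: 0.0
```

```bash
python3 - <<'E'
from h import *
st();cv2.imwrite("pics/s7.png",arm.grab_frame("scene")[60:380,60:460])
for c in("scene","wrist"):
    arm.grab_frame(c);print([(np.round(d["position"],3).tolist(),round(d["score"],2)) for d in arm.pinpoint(c,"blue_lid")])
E
```

```text
{'t': 12.4, 'q': [-0.221, 0.046, -0.589, -0.0, -0.933, 0.692], 'eef_pos': [0.35, -0.275, 0.213], 'ee_rot': [-3.139, -0.002, -1.1], 'force': [0.297, -0.233, -1.629], 'width': 0.074, 'gripper_force': 0.0}
[([0.35, -0.275, 0.008], 0.89), ([0.339, -0.47, -0.001], 0.74), ([0.556, -0.41, 0.056], 0.72)]
[([0.349, -0.274, 0.009], 0.89), ([0.341, -0.464, -0.001], 0.89), ([0.45, -0.348, 0.001], 0.67)]
```

View pics/s7.png

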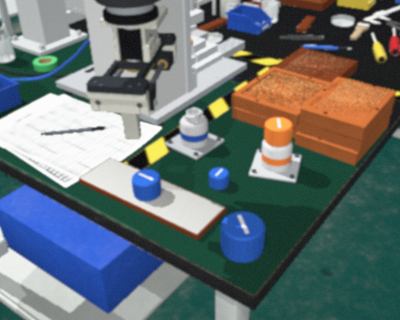

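The blue lid stands upright on the carrier at crop (147,185), the pot is open, and the orange lid is still on its own pot. The gripper is clear.

```bash
python3 -c "
from station import arm
print(arm.job_done())"
```

```text
the job is handed in; nothing more can be done
None
```

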